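Back a seed-tape feed wheel up by one notch

TASK

The toothed feed wheel of the seed-tape feeder has run one notch too far. With light fingertip pushes and gripping nothing, press down the tail of its pawl so that the nose lifts out of the teeth, push the wheel back by one notch by one of its pegs (top of the wheel moving towards the pawl's pivot), then press the pawl's nose down until it sits fully in the next gap. Leave the loose things around it where they are, and finish with the hand clear.

Things in the scene. Friction and masses are not known exactly. Their poses are not given: they have to be found in the camera images.
- feeder: Tape feeder fixed to the table: white base plate 170 (x) by 370 (y) by 12 mm. Origin: centre of its underside, on the table; x across the plate, roughly away from the robot, y along it, z up. Wheel and rocker pawl stand in the plane x = 0. Behind them (x -30 to -18 mm) two posts: axle bracket (y -35 to 35 mm, 130 mm tall), pawl post (y -108 to -82 mm, 200 mm tall).
- axle (a point): Centre of the toothed wheel, 105 mm above the table at the feeder's x = y = 0; the axle runs along the feeder's x. Aluminium wheel, x -7 to 7 mm, 150 mm across the tooth crests, 6 teeth 13 mm deep. Six steel pegs, one per tooth, 12 mm thick, stick out of its +x face to x = 63 mm, centres on a circle of 58 mm radius.
- wheel (a joint): Turn of the wheel, rad; grows as it is pushed back (its top moves to the feeder's -y). One notch = 1.047; starts within 0.06 of 0; stops at -0.45 and 1.6. Stiff: about 2.5 N at a peg turns it, and it stays where left. With the pawl down a tooth meets the nose about 0.12 back from 0. The pawl drops fully into the next gap with the wheel between about 0.90 and 1.14.
- push_peg (a point): On the centre line of the peg to push, at the feeder's x = 45 mm; turns with the wheel. At wheel joint 0 the peg stands 35 degrees from straight up, on the +y side (push it from its +y side towards -y); one notch back it stands 25 degrees past straight up, on the -y side. Only the position matters.
- pawl (a joint): Tilt of the pawl, rad: 0 = nose fully down between the teeth; grows as the tail sinks and the nose lifts; stop at 0.30. Dark steel rocker along the feeder's y over the wheel (arm x -5 to 5 mm), level at 0; pivot at y = -95 mm, 187 mm above the table. The nose clears the teeth from about 0.2. Stiff: about 1.5 to 2 N on a pad tips it, and it stays where left.
- tail_pad (a point): Centre of the top of the pad on the pawl's tail, 26 (x) by 30 mm (y), at the feeder's x = 0, y = -155 mm, 194.5 mm above the table when the pawl is down; nothing beneath it, it sinks about 18 mm to the stop when pressed.
- nose_pad (a point): Centre of the top of the pad over the pawl's nose, 26 (x) by 30 mm (y), at the feeder's x = 0, y = -25 mm, 194.5 mm above the table when the pawl is fully down, about 21 mm higher when fully lifted.
- bobbin: Loose white plastic bobbin, 38 mm across, 42 mm tall, standing on the feeder's base plate in front of the pawl post; leave alone. Origin: centre of its underside.
- reel: Loose green tape reel lying flat, 120 mm across, 25 mm thick; leave alone. Origin: centre of its underside.
- seed_cup: Loose steel cup, about 76 mm across, 60 mm tall; leave alone. Origin: centre of its underside.
- jar: Loose amber jar, 60 mm across, 85 mm tall; leave alone. Origin: centre of its underside.
- screwdriver: Loose screwdriver lying down, 170 mm long; leave alone. Origin: under its middle, x along the shaft.
- brush: Loose brush lying down, 170 mm long; leave alone. Origin: under its middle, x along the handle.
- carton: Loose small carton, 55 x 80 x 45 mm; leave alone. Origin: centre of its underside.

How it is judged:
By the outcome, as a careful person would: the job done as asked, in the order asked, and still so for the second after the job is handed in, with the robot touching nothing.
It also fails if it takes over 45 s, if anything falls off the work surface, if the arm or the gripper's body presses on something with over 40 N, if the wrist force passes 120 N, or if a joint passes its speed limit or range.

ROBOT

A 6-joint arm with a two-finger parallel gripper is mounted at the origin on the work surface. World frame = base frame: x ahead of the robot, y to its left, z up, the work surface at z = 0. Lengths are in m, angles in degrees, forces in N, time in s.
With the tool pointing down it reaches from about 0.275 to 0.725 m from the base axis. Payload 5.6 kg.
Tool frame: the origin (TCP) lies at the very end of the fingers, on their centre line; the grasp point (between the pads) lies 19 mm behind it; z points along the fingers, y is the line along which they close (so a half turn about z gives the same grasp; the last joint's range is limited). The gripper opens to 85 mm and grips with 20 to 120 N. Pads are 22 mm wide; open, the fingers measure 114 mm over their backs; the gripper's body (76 mm by 85 mm) begins 54 mm behind the grasp point. The pads swing forward as they close: fully open they stand 13 mm farther back than shut.
Start: joints at [92.624, 14.616, 6.199, 0, -81.583, -16.306], TCP at [0.13, 0.534, 0.231] pointing down, gripper open.
Joint ranges: [-168.99, 168.99], [-69.2, 112.95], [-62.41, 85.93], [-164.36, 98.24], [-168.68, -3.75], [-174.98, 174.98]. Speed limits (degrees/s): [147.25, 147.25, 180, 180, 180, 180].

INTERFACE

Orientations are given as [roll, pitch, yaw] about the fixed x, y, z axes, in that order (R = Rz(yaw) Ry(pitch) Rx(roll)).
In Python, from workcell import manip, optics, job_done gives the robot as it stands.
- The arm moves only by the tool jog_arm, never from a script. Its argument "series" is a list of rows, each a list of 5 numbers: the shift along the tool's x, y, z scaled (see below), then the turn about the tool's z scaled (see below), then the opening, from 0 (shut) to 1 (fully open). A call has 1 to 12 rows; each row is the pose to reach, as a shift and turn from the pose commanded when the call began, along the tool's axes at that moment, turning the shorter way round; what a row does not reach only later rows make up. The controller multiplies each number of a shift by 20 cm and each number of a turn by 180 degrees. A row lasts 1/12 s, in which the tool goes at most 41.7 mm and 7.16 degrees, less where a joint would pass 70% of its speed; a pose out of reach is approached as far as the arm can. A call with a number of a shift or a turn outside -1 to 1 is refused whole. A call with a gripper value outside its range is refused whole. The fingers move at their own pace and stop on an object; the grip force is fixed at half the most. Time passes only in rows, so rows that repeat a pose let the fingers close. It gives the time, the measured TCP pose, the force, the opening and the grip force at its end, in the units of the state.
- manip.get_state(): the state, without advancing time (a new reading comes with each control period).
- optics.capture(name): name is "scene" or "top"; returns a dict with "pixels" (420x560x3 uint8, red, green, blue), "z_map" (420x560 float32, m along the optical axis (not along the pixel's ray), 0 where there is no reading), "K" (3x3 intrinsics, pixels), "k1" (the pictures are not rectified: a ray, as slopes to the right and down, at radius r is drawn at 1 + k1 r^2 times it, then the intrinsics apply), "T" (4x4, takes a point from camera to world coordinates). Camera axes: x right, y up, looking along -z (the intrinsics and any distortion apply to the point x, -y, -z); pixel columns grow to the right and rows downward; lengths in m; the calibration is good to about 2 mm. A picture is of the moment at which its call begins.
- job_done(): hands the job in; it is judged then, once.
The state is a dict: "clock": time; "joint_pos": joint angles; "joint_vel": joint speeds; "effort": joint torques, N m; "position": TCP position; "ee_rot": TCP orientation; "contact_force": force on the tool from outside, world axes, zero at the start; "wrist_torque": the same for the moment, N m; "gripper_width": finger opening in m; "grasp_force": force on a finger pad.
Only numpy, scipy, OpenCV 4.12 (cv2) and the standard library are available. Lean on these libraries where they do the work, as an engineer would, in place of code of your own. Each camera call takes 0.05 s, during which the arm holds its last target. There are 200 camera calls.

## Working session

There is one attempt and no reset: what is moved stays moved. The work goes in short steps, Python scripts to look and compute and a tool call to move; the robot and the scene stay as the last step left them, time stands still between calls to the robot, and variables do not carry over. Pictures are saved under pics/ and viewed, at most 10 in all, crops included, and the job is handed in when it is done.

Besides the shell and the picture viewer there is one more tool, called by a JSON object that holds its "op" and its "data". jog_arm: Moves the arm, as the interface text tells. Shifts and turns lie within -1 to 1; 1 stands for 20 cm of shift or 180 degrees of turn. Its arguments: {"type":"object","properties":{"series":{"type":"array"}},"required":["series"]}

```bash
mkdir -p pics
cat > h.py <<'E'
import numpy as np, cv2
from workcell import manip, optics, job_done
def cap(n):
    c=optics.capture(n); return c
def pt(c,u,v,w=1):
    K=c["K"];z=c["z_map"][v-w:v+w+1,u-w:u+w+1];z=np.median(z[z>0])
    return unp(c,u,v,z)
def unp(c,u,v,z):
    K=c["K"];d=np.array([(u-K[0,2])/K[0,0],(v-K[1,2])/K[1,1]]);s=d.copy()
    for _ in range(20): s=d/(1+c["k1"]*(s@s))
    return (c["T"]@np.array([s[0]*z,-s[1]*z,-z,1]))[:3]
def proj(c,P):
    p=np.linalg.inv(c["T"])@np.append(P,1);s=np.array([p[0],-p[1]])/-p[2];s=s*(1+c["k1"]*(s@s))
    return (c["K"]@np.append(s,1))[:2]
def cloud(c):
    K=c["K"];z=c["z_map"];v,u=np.mgrid[:z.shape[0],:z.shape[1]]
    d=np.stack([(u-K[0,2])/K[0,0],(v-K[1,2])/K[1,1]],-1);s=d.copy()
    for _ in range(20): s=d/(1+c["k1"]*(s**2).sum(-1,keepdims=True))
    P=np.stack([s[...,0]*z,-s[...,1]*z,-z,np.ones_like(z)],-1)@c["T"].T
    P=P[...,:3];P[z==0]=np.nan;return P
E
python3 - <<'E'
from h import *
for n in("scene","top"):
    c=cap(n);cv2.imwrite(f"pics/{n}0.png",cv2.resize(c["pixels"][...,::-1],(784,588)));print(n,c["T"].round(3).tolist(),c["K"].tolist(),c["k1"])
print(manip.get_state())
E
```

```text
scene [[-0.59, -0.585, 0.557, 1.047], [0.807, -0.433, 0.401, 0.389], [0.007, 0.686, 0.728, 0.726], [0.0, 0.0, 0.0, 1.0]] [[407.0249879297081, 0.0, 280.54417065834974], [0.0, 407.0249879297081, 211.1425211252491], [0.0, 0.0, 1.0]] 0.0017309089894282153
top [[0.008, 0.987, -0.159, 0.373], [-1.0, 0.008, -0.003, 0.049], [-0.002, 0.159, 0.987, 1.432], [0.0, 0.0, 0.0, 1.0]] [[489.74851940754877, 0.0, 274.83627637117024], [0.0, 489.74851940754877, 215.57701895914386], [0.0, 0.0, 1.0]] -0.020349894838386298
{'clock': 0.1, 'joint_pos': array([ 9.26243722e+01,  1.46495637e+01,  6.14003102e+00, -2.32237970e-02,
       -8.15845590e+01, -1.63067218e+01]), 'joint_vel': array([-0.03253359, -0.09298423,  0.18591851,  0.17672103,  0.0956311 ,
        0.07674068]), 'effort': array([-3.00927895e-03, -3.87603164e+01,  2.38474488e+01,  5.37788540e+00,
       -3.75889591e-03,  8.07904740e-06]), 'position': array([0.12994116, 0.53398193, 0.2305031 ]), 'ee_rot': array([ 1.79903244e+02, -4.37500475e-03, -1.36857635e+01]), 'contact_force': array([ 0.26723456, -0.72704443,  0.09920355]), 'wrist_torque': array([-0.02694974, -0.0343724 , -0.01693809]), 'grasp_force': 0.0, 'gripper_width': 0.08593320498053969}
```

View pics/scene0.png

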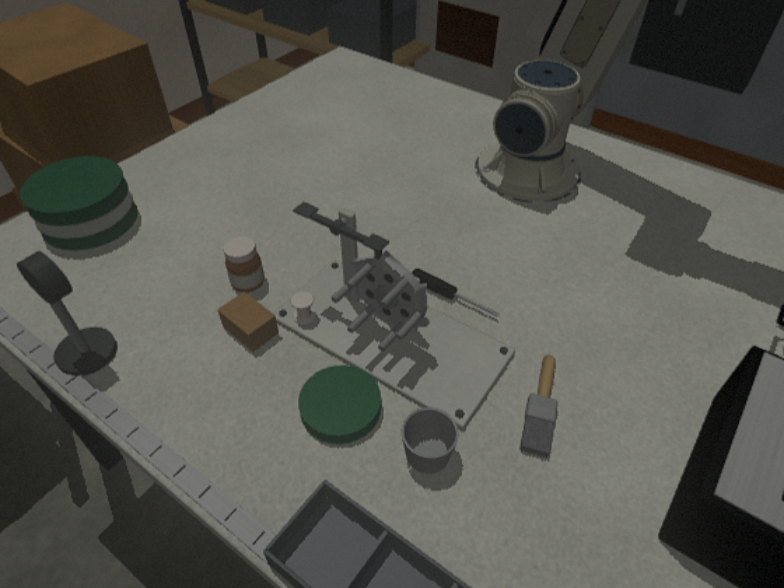

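View pics/top0.png

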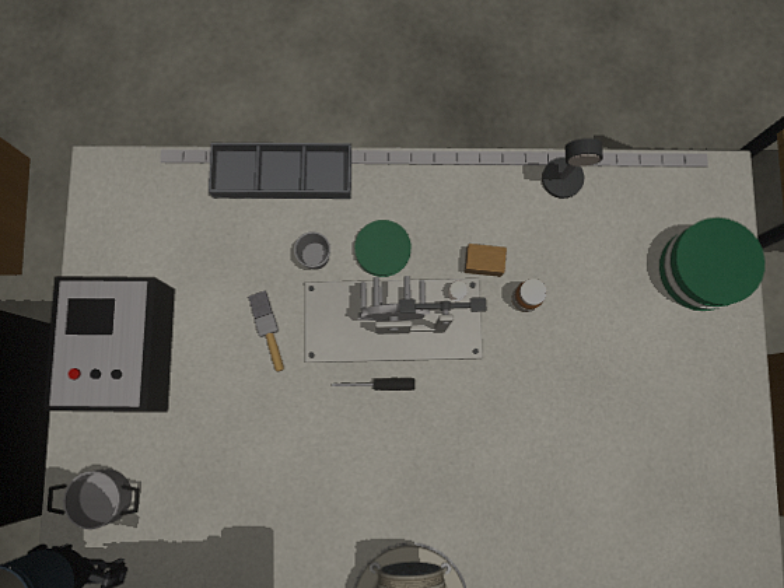

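The top view shows the feeder plate with corners near (305,282), (481,279), (482,357), (305,361), and the tail pad at (478,304). The nose pad is near (407,308) and the pegs point up, which is +x. In the scene view the wheel is at about (390,290) and the pawl runs from (305,210) to (378,243).

Run:
```python
from h import *
c=cap("top");s=cap("scene")
for a,b in((312,289),(473,286),(476,351),(311,355)): print("screw",pt(c,round(a/1.4),round(b/1.4),2).round(4))
x=lambda u,v:unp(c,u/1.4,v/1.4,0)
P=cloud(c);Q=P.reshape(-1,3)
m=(abs(Q[:,2]-.012)<.006)&(Q[:,0]>.3)&(Q[:,0]<.62)&(abs(Q[:,1])<.3)
msk=np.zeros((600,600),np.uint8);
for p in Q[m]: msk[int((p[0]-.2)*1000),int((p[1]+.3)*1000)]=255
msk=cv2.morphologyEx(cv2.morphologyEx(msk,cv2.MORPH_CLOSE,np.ones((9,9))),cv2.MORPH_OPEN,np.ones((9,9)))
n,l,st,_=cv2.connectedComponentsWithStats(msk);k=1+np.argmax(st[1:,4])
yx=np.argwhere(l==k);r=cv2.minAreaRect(yx.astype(np.float32));print("rect(x,y)",r, "ctr",r[0][0]/1000+.2,r[0][1]/1000-.3)
for n,cc in(("top",c),("scene",s)):
    A=cloud(cc);z=A[...,2]
    m=((z>.185)&(z<.225)&(A[...,0]>.35)&(A[...,0]<.6)&(abs(A[...,1])<.3))
    q=A[m];print(n,len(q));
    for y0 in np.arange(-.25,.1,.01):
        g=q[(q[:,1]>=y0)&(q[:,1]<y0+.01)]
        if len(g):print(round(y0,3),len(g),np.round([g[:,0].min(),g[:,0].max(),np.median(g[:,2])],4))
im=s["pixels"][120:260,180:320,::-1];cv2.imwrite("pics/crop1.png",cv2.resize(im,(600,600),interpolation=cv2.INTER_CUBIC))
```

```text
screw [0.6286 0.2062 0.0132]
screw [ 0.637  -0.1323  0.0145]
screw [ 0.4985 -0.1364  0.0142]
screw [0.4871 0.2055 0.0141]
rect(x,y) ((347.0, 338.0), (370.0, 144.0), 90.0) ctr 0.5469999999999999 0.038000000000000034
top 488
-0.13 43 [0.5571 0.5831 0.1937]
-0.12 40 [0.5564 0.5811 0.1951]
-0.11 37 [0.5561 0.5807 0.194 ]
-0.1 16 [0.5642 0.5728 0.1915]
-0.09 16 [0.564  0.5733 0.192 ]
-0.08 18 [0.5432 0.5734 0.1913]
-0.07 41 [0.5343 0.5746 0.1946]
-0.06 63 [0.5338 0.5738 0.1971]
-0.05 36 [0.5377 0.5751 0.1936]
-0.04 16 [0.5623 0.5729 0.1918]
-0.03 15 [0.5616 0.5701 0.1926]
-0.02 16 [0.5612 0.5694 0.1917]
-0.01 21 [0.5557 0.5773 0.1928]
0.0 40 [0.5531 0.5765 0.1939]
0.01 40 [0.553  0.5772 0.1946]
0.02 30 [0.553  0.5765 0.1939]
scene 611
-0.14 4 [0.5655 0.5813 0.1925]
-0.13 37 [0.5603 0.5856 0.1928]
-0.12 43 [0.5605 0.5864 0.1929]
-0.11 46 [0.5609 0.5848 0.1927]
-0.1 19 [0.5677 0.5774 0.19  ]
-0.09 19 [0.5659 0.5768 0.1899]
-0.08 21 [0.5665 0.5768 0.1903]
-0.07 48 [0.5426 0.5791 0.1937]
-0.06 82 [0.5412 0.5794 0.1933]
-0.05 65 [0.5413 0.5785 0.1912]
-0.04 23 [0.5659 0.5756 0.1899]
-0.03 21 [0.5662 0.5754 0.1903]
-0.02 22 [0.5636 0.5744 0.1898]
-0.01 19 [0.5571 0.5751 0.1903]
0.0 46 [0.5553 0.5822 0.1928]
0.01 52 [0.5565 0.5813 0.1932]
0.02 44 [0.5561 0.5822 0.1926]
```

View pics/crop1.png

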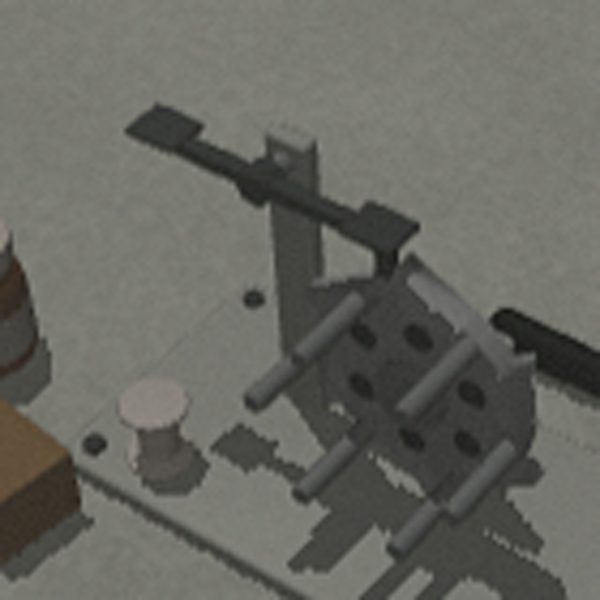

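The crop shows the pawl down: tail pad at (165,130), nose pad at (375,232). The push peg runs from (480,345) to (405,408), and the bobbin is at (155,430). Screws and pads agree on a feeder origin of about (0.5655, 0.036) with a yaw of about 1.8°. I'm moving now, rising first while closing and turning.

{"op": "jog_arm", "data": {"series": [[0.1,0.07,-0.1,-0.03,0],[0.25,0.18,-0.2,-0.06,0],[0.4,0.29,-0.3,-0.086,0],[0.55,0.4,-0.35,-0.086,0],[0.7,0.5,-0.35,-0.086,0],[0.78,0.56,-0.35,-0.086,0],[0.81,0.575,-0.35,-0.086,0],[0.81,0.575,-0.35,-0.086,0],[0.81,0.575,-0.35,-0.086,0]]}}

```text
clock: 0.95
position: [0.2601, 0.3846, 0.301]
ee_rot: [180.0, 0.0, 1.8]
contact_force: [-0.7, -0.1, -0.8]
gripper_width: -0.0
grasp_force: 0.0
```

{"op": "jog_arm", "data": {"series": [[0.08,0.1,0,0,0],[0.2,0.25,0,0,0],[0.32,0.4,0,0,0],[0.44,0.57,0,0,0],[0.56,0.75,0,0,0],[0.68,0.9,0,0,0],[0.75,1.0,0,0,0]]}}

```text
clock: 1.53
position: [0.4178, 0.188, 0.3009]
ee_rot: [180.0, 0.0, 1.8]
contact_force: [-0.3, 0.5, 0.6]
gripper_width: 0.0
grasp_force: 0.0
```

{"op": "jog_arm", "data": {"series": [[0.1,0.15,0,0,0],[0.22,0.3,0,0,0],[0.34,0.45,0,0,0],[0.46,0.6,0,0,0],[0.58,0.75,0,0,0],[0.68,0.9,0,0,0],[0.72,1.0,0,0,0]]}}

```text
clock: 2.12
position: [0.5688, -0.0072, 0.2992]
ee_rot: [180.0, 0.2, 1.8]
contact_force: [-1.0, 0.3, -1.2]
gripper_width: 0.0001
grasp_force: 0.0
```

{"op": "jog_arm", "data": {"series": [[0,0.15,0,0,0],[0,0.3,0,0,0],[0,0.45,0.05,0,0],[0,0.55,0.15,0,0],[0,0.565,0.25,0,0],[0,0.565,0.35,0,0],[0,0.565,0.4,0,0],[0,0.565,0.4,0,0]]}}

```text
clock: 2.78
position: [0.5694, -0.1178, 0.218]
ee_rot: [-180.0, 0.3, 1.9]
contact_force: [-0.8, 0.3, 0.4]
gripper_width: 0.0006
grasp_force: 0.0
```

Run:
```python
from h import *
st=manip.get_state();print(st["position"],st["ee_rot"],st["contact_force"])
s=cap("scene")
o=np.array([.5655,.036,0]);a=np.radians(1.8);R=np.array([[np.cos(a),-np.sin(a),0],[np.sin(a),np.cos(a),0],[0,0,1]])
x0,y0,w=150,80,200
im=cv2.resize(s["pixels"][y0:y0+150,x0:x0+w,::-1],(800,600),interpolation=cv2.INTER_CUBIC)
def mk(p,col):
    u=(proj(s,o+R@np.array(p))-[x0,y0]+.5)*4;cv2.circle(im,tuple(int(t) for t in u),3,col,-1)
for y in(-170,-155,-140,-40,-25,-10):
  for x in(-13,13): mk((x/1e3,y/1e3,.1945),(0,0,255))
for k in range(6):
  t=np.radians(35+60*k);mk((.063,.058*np.sin(t),.105+.058*np.cos(t)),(0,255,0))
u=(proj(s,st["position"])-[x0,y0]+.5)*4;cv2.circle(im,tuple(int(t) for t in u),3,(255,0,0),-1)
cv2.imwrite("pics/c2.png",im)
```

```text
[ 0.56936158 -0.11784613  0.21801406] [-179.95185981    0.34418067    1.86233224] [-0.75317276  0.31685931  0.44139145]
```

View pics/c2.png

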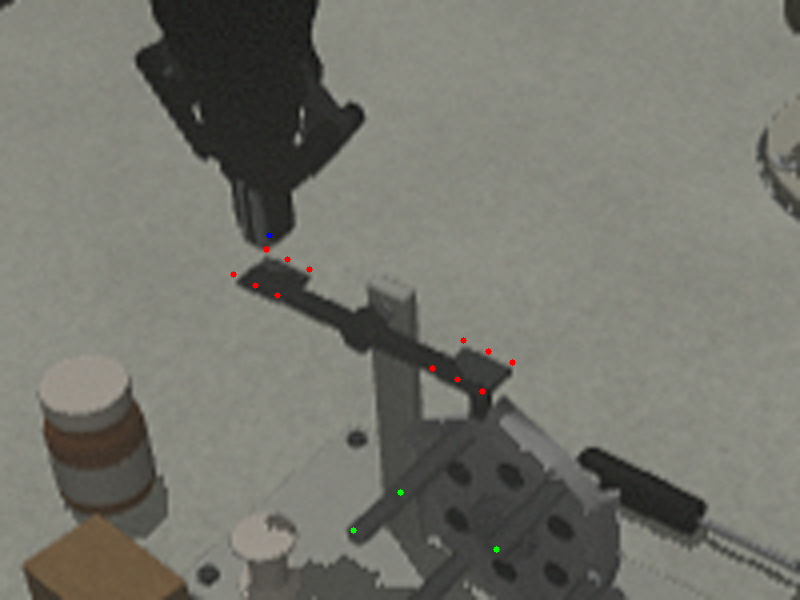

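The tip sits right over the tail pad. The scene camera draws both tip and pads about 2 px low, so the relative position is good. I'm pressing in small steps and watching the force.

{"op": "jog_arm", "data": {"series": [[0,0,0.04,0,0],[0,0,0.08,0,0],[0,0,0.11,0,0],[0,0,0.12,0,0],[0,0,0.13,0,0],[0,0,0.14,0,0],[0,0,0.15,0,0],[0,0,0.15,0,0]]}}

```text
clock: 3.5
position: [0.5703, -0.1194, 0.1914]
ee_rot: [180.0, -0.0, 1.8]
contact_force: [-0.8, -1.0, 0.7]
gripper_width: -0.0
grasp_force: 0.1
```

{"op": "jog_arm", "data": {"series": [[0,0,0.005,0,0],[0,0,0.01,0,0],[0,0,0.015,0,0],[0,0,0.02,0,0],[0,0,0.02,0,0]]}}

```text
clock: 3.92
position: [0.5703, -0.1194, 0.1872]
ee_rot: [180.0, -0.0, 1.8]
contact_force: [0.8, -1.4, 1.4]
gripper_width: -0.0001
grasp_force: 0.7
```

```bash
cat >> h.py <<'E'
O=np.array([.5655,.036,0]);_a=np.radians(1.8);RF=np.array([[np.cos(_a),-np.sin(_a),0],[np.sin(_a),np.cos(_a),0],[0,0,1]])
def tilt():
    for n in("top","scene"):
        A=(cloud(cap(n)).reshape(-1,3)-O)@RF
        m=(abs(A[:,0])<.006)&(A[:,1]>-.128)&(A[:,1]<-.045)&(A[:,2]>.17)&(A[:,2]<.225)&(abs(A[:,1]+.095)>.016)
        A=A[m];print(n,len(A),"tilt",np.arctan(np.polyfit(A[:,1],A[:,2],1)[0]).round(3))
def feed():
    s=manip.get_state();print("tcp in feeder mm",((s["position"]-O)@RF*1e3).round(1),s["ee_rot"].round(2),s["contact_force"].round(1),s["clock"])
E
python3 - <<'E'
from h import *
feed();tilt()
E
```

```text
tcp in feeder mm [-1.000e-01 -1.554e+02  1.872e+02] [ 1.7999e+02 -1.0000e-02  1.7900e+00] [ 0.8 -1.4  1.4] 3.9167
top 12 tilt 0.058
scene 65 tilt 0.14
```

{"op": "jog_arm", "data": {"series": [[0,0,0.005,0,0],[0,0,0.01,0,0],[0,0,0.015,0,0],[0,0,0.02,0,0],[0,0,0.023,0,0],[0,0,0.023,0,0]]}}

```text
clock: 4.52
position: [0.5703, -0.119, 0.1825]
ee_rot: [-180.0, -0.0, 1.8]
contact_force: [1.3, -0.7, 0.2]
gripper_width: -0.0
grasp_force: 0.5
```

Run:
```python
from h import *
feed();tilt()
```

```text
tcp in feeder mm [-1.000e-01 -1.551e+02  1.825e+02] [-179.99   -0.      1.8 ] [ 1.3 -0.7  0.2] 4.5167
top 17 tilt 0.291
scene 85 tilt 0.219
```

{"op": "jog_arm", "data": {"series": [[0,0,0.003,0,0],[0,0,0.006,0,0],[0,0,0.006,0,0]]}}

```text
clock: 4.87
position: [0.5703, -0.119, 0.1814]
ee_rot: [-180.0, -0.0, 1.8]
contact_force: [-0.0, -0.1, 1.1]
gripper_width: 0.0
grasp_force: 0.6
```

{"op": "jog_arm", "data": {"series": [[0,0,-0.03,0,0],[0,0,-0.12,0,0],[0,0,-0.25,0,0],[0,0,-0.36,0,0],[0,0,-0.4,0,0],[0,0,-0.4,0,0]]}}

```text
clock: 5.37
position: [0.5712, -0.1193, 0.2641]
ee_rot: [180.0, -0.3, 1.8]
contact_force: [0.3, -0.1, 0.5]
gripper_width: 0.0002
grasp_force: 0.0
```

Run:
```python
from h import *
feed();tilt()
```

```text
tcp in feeder mm [   0.8 -155.4  264.1] [179.98  -0.26   1.8 ] [ 0.3 -0.1  0.5] 5.3667
top 31 tilt 0.286
scene 61 tilt 0.23
```

{"op": "jog_arm", "data": {"series": [[0.05,-0.12,0,0,0],[0.1,-0.27,0,0,0],[0.15,-0.42,0,0,0],[0.2,-0.57,0,0,0],[0.25,-0.72,0,0,0],[0.275,-0.87,0,0,0],[0.275,-0.97,0,0,0],[0.275,-1.0,0,0,0]]}}

```text
clock: 6.13
position: [0.6181, 0.0856, 0.2587]
ee_rot: [180.0, 0.3, 2.0]
contact_force: [0.3, -0.4, 0.5]
gripper_width: 0.0001
grasp_force: 0.0
```

{"op": "jog_arm", "data": {"series": [[0,-0.06,0,0,0],[0,-0.1,0.05,0,0],[0,-0.1,0.15,0,0],[0,-0.1,0.25,0,0],[0,-0.1,0.35,0,0],[0,-0.1,0.42,0,0],[0,-0.1,0.45,0,0],[0,-0.1,0.45,0,0],[0,-0.1,0.45,0,0]]}}

```text
clock: 6.88
position: [0.6183, 0.102, 0.1716]
ee_rot: [180.0, -0.0, 1.8]
contact_force: [0.5, 0.1, 0.1]
gripper_width: -0.0003
grasp_force: 0.0
```

Run:
```python
from h import *
feed()
s=cap("scene");x0,y0=200,110
cv2.imwrite("pics/c3.png",cv2.resize(s["pixels"][y0:y0+150,x0:x0+200,::-1],(800,600),interpolation=cv2.INTER_CUBIC))
```

```text
tcp in feeder mm [ 54.9  64.3 171.6] [179.97  -0.     1.77] [0.5 0.1 0.1] 6.8833
```

View pics/c3.png

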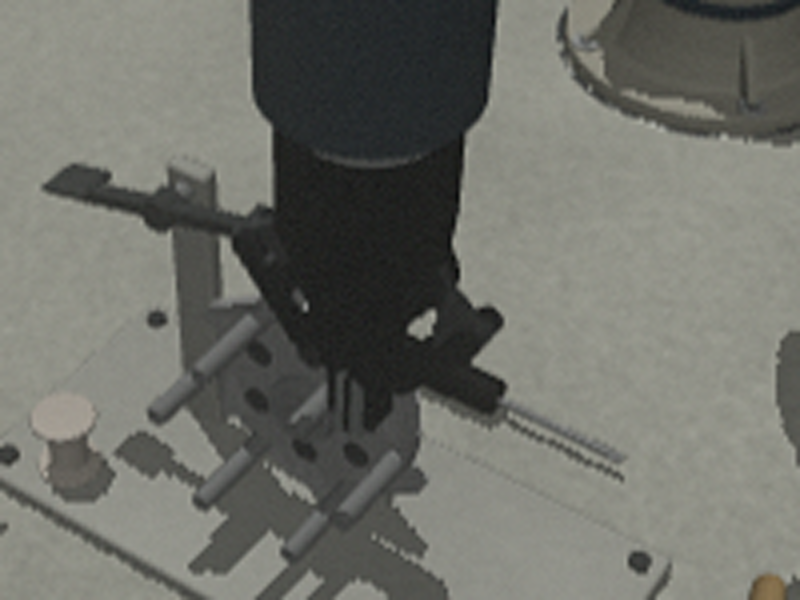

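The finger stands on the +y side of the push peg at pixel (345,430), and the pawl is lifted with the nose pad clear at (260,220). I'm descending and then pushing slowly.

{"op": "jog_arm", "data": {"series": [[0,0,0.04,0,0],[0,0,0.09,0,0],[0,0,0.12,0,0],[0,0,0.12,0,0],[0,0.02,0.12,0,0],[0,0.035,0.12,0,0],[0,0.05,0.12,0,0],[0,0.06,0.12,0,0],[0,0.07,0.12,0,0],[0,0.08,0.12,0,0],[0,0.08,0.12,0,0]]}}

```text
clock: 7.85
position: [0.619, 0.0875, 0.1485]
ee_rot: [-179.9, -0.1, 1.8]
contact_force: [-1.1, 4.2, 3.7]
gripper_width: -0.0001
grasp_force: 2.5
```

{"op": "jog_arm", "data": {"series": [[0,0.015,-0.005,0,0],[0,0.03,-0.01,0,0],[0,0.045,-0.015,0,0],[0,0.06,-0.02,0,0],[0,0.075,-0.025,0,0],[0,0.09,-0.025,0,0],[0,0.105,-0.025,0,0],[0,0.12,-0.025,0,0],[0,0.12,-0.025,0,0]]}}

```text
clock: 8.6
position: [0.6207, 0.0627, 0.1541]
ee_rot: [-179.9, -0.2, 1.8]
contact_force: [-0.2, 2.2, 3.8]
gripper_width: -0.0003
grasp_force: 1.9
```

Run:
```python
from h import *
feed()
s=cap("scene");x0,y0=200,110
cv2.imwrite("pics/c4.png",cv2.resize(s["pixels"][y0:y0+150,x0:x0+200,::-1],(800,600),interpolation=cv2.INTER_CUBIC))
```

```text
tcp in feeder mm [ 56.   25.  154.1] [-179.94   -0.22    1.81] [-0.2  2.2  3.8] 8.6
```

View pics/c4.png

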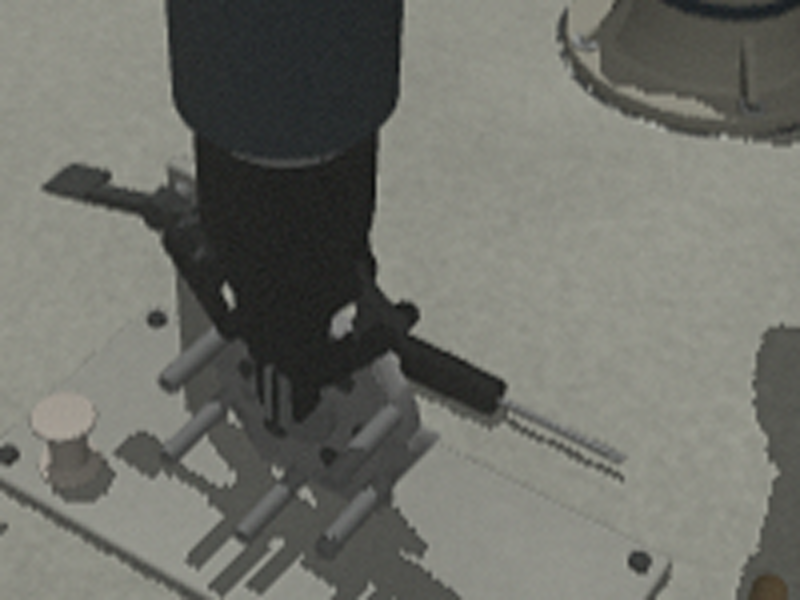

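The pegs have turned with the finger: they are now at (190,360), (195,430), (265,510), (350,520) and (375,425). I'll measure the wheel angle by fitting the pegs in the depth cloud.

```bash
cat >> h.py <<'E'
def wheel():
    from scipy.optimize import minimize
    A=(cloud(cap("scene")).reshape(-1,3)-O)@RF*1e3
    A=A[(A[:,0]>14)&(A[:,0]<60)]
    q=A[:,1:]-[0,105];r=np.hypot(*q.T);q=q[(r>45)&(r<72)&(q[:,1]<45)]
    def f(p):
        t=np.radians(35+60*np.arange(6))-p[0]
        d=np.min(np.hypot(q[:,:1]-p[1]-58*np.sin(t),q[:,1:]-p[2]-58*np.cos(t)),1)-6
        return np.sum(np.minimum(d*d,25))
    b=min((minimize(f,[a,0,-2],method="Nelder-Mead") for a in np.arange(0,1.05,.15)),key=lambda m:m.fun)
    print("wheel mod 1.047:",b.x.round(3),"res",round(b.fun/len(q),2),len(q))
E
python3 - <<'E'
from h import *
wheel()
E
```

```text
wheel mod 1.047: [ 0.533  1.993 -1.399] res 0.88 511
```

The fit gives 0.533, which matches the finger geometry exactly. I'll continue to about 1.02, where the TCP is at feeder y ≈ -2.6.

{"op": "jog_arm", "data": {"series": [[0,0.015,0,0,0],[0,0.03,0,0,0],[0,0.045,0,0,0],[0,0.06,0,0,0],[0,0.075,0.005,0,0],[0,0.09,0.005,0,0],[0,0.105,0.01,0,0],[0,0.12,0.01,0,0],[0,0.12,0.01,0,0]]}}

```text
clock: 9.45
position: [0.6198, 0.0376, 0.1498]
ee_rot: [180.0, 0.1, 1.8]
contact_force: [-0.7, 0.5, -0.5]
gripper_width: -0.0001
grasp_force: 0.1
```

Run:
```python
from h import *
feed();wheel();tilt()
```

```text
tcp in feeder mm [ 54.3  -0.2 149.8] [1.7996e+02 9.0000e-02 1.7600e+00] [-0.7  0.5 -0.5] 9.45
wheel mod 1.047: [ 0.984  1.928 -1.438] res 1.02 409
top 82 tilt 0.266
scene 22 tilt 0.163
```

{"op": "jog_arm", "data": {"series": [[0,0.006,0,0,0],[0,0.012,0,0,0],[0,0.012,0,0,0],[0,0.0,0,0,0],[0,-0.04,0,0,0],[0,-0.06,0,0,0],[0,-0.06,-0.1,0,0],[0,-0.06,-0.25,0,0],[0,-0.06,-0.4,0,0],[0,-0.06,-0.5,0,0],[0,-0.06,-0.5,0,0]]}}

```text
clock: 10.52
position: [0.622, 0.0507, 0.2564]
ee_rot: [-180.0, -0.6, 1.8]
contact_force: [-0.6, -0.0, 0.1]
gripper_width: -0.0
grasp_force: 0.0
```

Run:
```python
from h import *
feed();wheel();tilt()
```

```text
tcp in feeder mm [ 56.9  12.9 256.4] [-179.98   -0.56    1.83] [-0.6 -0.   0.1] 10.5167
wheel mod 1.047: [-0.046  1.909 -1.348] res 0.73 401
top 84 tilt 0.264
scene 71 tilt 0.244
```

{"op": "jog_arm", "data": {"series": [[-0.06,0.04,0,0,0],[-0.14,0.09,0,0,0],[-0.22,0.15,0,0,0],[-0.275,0.19,0,0,0],[-0.275,0.19,0,0,0],[-0.275,0.19,0,0,0],[-0.275,0.19,0.06,0,0],[-0.275,0.19,0.12,0,0],[-0.275,0.19,0.15,0,0],[-0.275,0.19,0.15,0,0]]}}

```text
clock: 11.5
position: [0.5654, 0.0111, 0.218]
ee_rot: [180.0, 0.3, 1.8]
contact_force: [0.2, 0.7, -0.3]
gripper_width: 0.0
grasp_force: 0.0
```

Run:
```python
from h import *
feed()
s=cap("scene");x0,y0=180,90
cv2.imwrite("pics/c5.png",cv2.resize(s["pixels"][y0:y0+150,x0:x0+200,::-1],(800,600),interpolation=cv2.INTER_CUBIC))
```

```text
tcp in feeder mm [ -0.9 -24.9 218. ] [179.97   0.26   1.81] [ 0.2  0.7 -0.3] 11.5
```

View pics/c5.png

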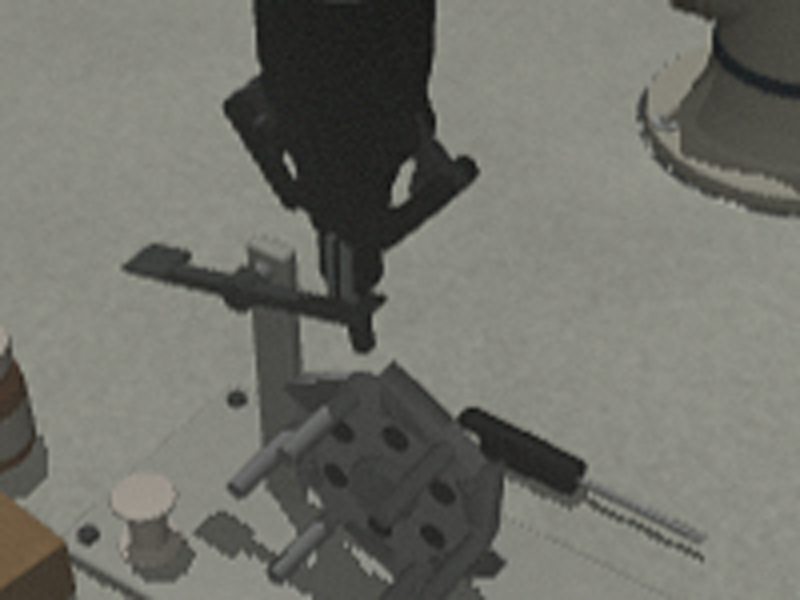

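The tip at (350,290) is over the nose pad, the nose is lifted at (365,345) above a gap, and everything else is in place. I'm pressing down gently.

{"op": "jog_arm", "data": {"series": [[0,0,0.01,0,0],[0,0,0.02,0,0],[0,0,0.03,0,0],[0,0,0.04,0,0],[0,0,0.05,0,0],[0,0,0.06,0,0],[0,0,0.07,0,0],[0,0,0.08,0,0],[0,0,0.09,0,0],[0,0,0.09,0,0]]}}

```text
clock: 12.38
position: [0.566, 0.0107, 0.202]
ee_rot: [180.0, 0.0, 1.8]
contact_force: [-0.2, 0.3, 0.3]
gripper_width: 0.0
grasp_force: 0.0
```

Run:
```python
from h import *
feed();wheel();tilt()
```

```text
tcp in feeder mm [ -0.3 -25.3 202. ] [1.8e+02 4.0e-02 1.8e+00] [-0.2  0.3  0.3] 12.3833
wheel mod 1.047: [-0.047  1.984 -1.501] res 0.91 403
top 38 tilt 0.052
scene 71 tilt 0.1
```

{"op": "jog_arm", "data": {"series": [[0,0,0.008,0,0],[0,0,0.016,0,0],[0,0,0.024,0,0],[0,0,0.03,0,0],[0,0,0.034,0,0],[0,0,0.037,0,0],[0,0,0.037,0,0]]}}

```text
clock: 13.12
position: [0.5661, 0.0107, 0.195]
ee_rot: [180.0, 0.0, 1.8]
contact_force: [0.0, 0.3, 0.3]
gripper_width: -0.0003
grasp_force: 0.0
```

Run:
```python
from h import *
feed();wheel();tilt()
```

```text
tcp in feeder mm [ -0.2 -25.3 195. ] [1.7999e+02 1.0000e-02 1.8000e+00] [0.  0.3 0.3] 13.1167
wheel mod 1.047: [-0.046  1.927 -1.368] res 1.04 402
top 37 tilt -0.045
scene 80 tilt -0.0
```

Almost home. I'll creep down until the force shows the stop.

{"op": "jog_arm", "data": {"series": [[0,0,0.002,0,0],[0,0,0.004,0,0],[0,0,0.004,0,0]]}}

```text
clock: 13.52
position: [0.5661, 0.0107, 0.1946]
ee_rot: [180.0, -0.0, 1.8]
contact_force: [-1.4, -0.8, 4.0]
gripper_width: 0.0001
grasp_force: 1.4
```

{"op": "jog_arm", "data": {"series": [[0,0,0.002,0,0],[0,0,0.003,0,0],[0,0,0.003,0,0]]}}

```text
clock: 13.77
position: [0.5661, 0.0106, 0.1946]
ee_rot: [180.0, -0.0, 1.8]
contact_force: [-2.5, 0.3, 5.5]
gripper_width: -0.0002
grasp_force: 2.9
```

The stop shows at 0.1946, which is the pad height with the pawl fully down. I'm lifting clear.

{"op": "jog_arm", "data": {"series": [[0,0,-0.03,0,0],[0,0,-0.12,0,0],[0,0,-0.27,0,0],[0,0,-0.42,0,0],[0,0,-0.5,0,0],[0,0,-0.5,0,0],[0,0,-0.5,0,0]]}}

```text
clock: 14.35
position: [0.5666, 0.011, 0.2945]
ee_rot: [-180.0, -0.1, 1.8]
contact_force: [0.1, -0.1, -0.8]
gripper_width: -0.0002
grasp_force: 0.0
```

Run:
```python
from h import *
feed();wheel();tilt()
s=cap("scene");x0,y0=180,90
cv2.imwrite("pics/c6.png",cv2.resize(s["pixels"][y0:y0+150,x0:x0+200,::-1],(800,600),interpolation=cv2.INTER_CUBIC))
```

```text
tcp in feeder mm [  0.4 -25.1 294.5] [-1.7995e+02 -1.2000e-01  1.7900e+00] [ 0.1 -0.1 -0.8] 14.35
wheel mod 1.047: [ 0.999  1.991 -1.376] res 0.96 407
top 83 tilt -0.02
scene 82 tilt -0.004
```

View pics/c6.png

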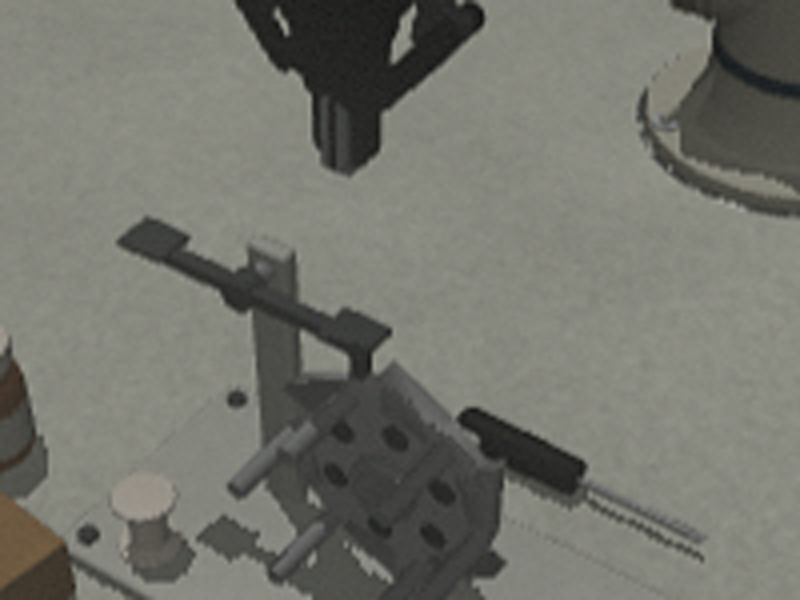

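The nose is seated in the gap at (360,370), the pawl is level, the wheel is at 1.00, and the hand is clear at (345,170). Nothing loose has moved.

```bash
python3 -c "
from h import *
print(job_done())"
```

```text
the job is handed in; nothing more can be done
None
```

The job is done and handed in after about 14 s of the 45 s allowed: the wheel is back one notch (about 1.00 rad), the pawl is fully seated in the next gap, the loose things in the last view (bobbin, jar, carton, screwdriver) are where they were, and the hand is about 10 cm clear above the pawl.

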